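# Nest a tapered sleeve in the paddle-latch utility box and shut it

### The job

Put the brass tapered sleeve away in the blue utility box: pull up the recessed paddle in the box's lid to trip the latch, raise the lid, and set the brass sleeve upright, narrow end down, in the dark steel sleeve standing inside, lowering it gently and leaving it loose under its own weight so that the two do not jam. Then shut the lid until its latch has caught, and leave the other things on the bench where they are.

Things in the scene. Friction and masses are not known exactly. Their poses are not given: they have to be found in the camera images.
- toolbox: blue sheet-steel utility box fixed to the bench, 220 mm deep (its x) by 250 mm wide (its y), 121 mm high with the lid shut. Origin: centre of its underside; x points from the front wall (latch side, towards the robot) to the rear wall (hinge side), z up. Walls 5 mm thick, rim 85 mm high, inner floor 10 mm high.
- lid (a joint): lid angle in rad: 0 shut, 1.75 fully open (leaning back just past upright). The lid is 36 mm thick, turns about the rear rim, front edge rising; a stiff hinge (0.75 N m; lid 0.45 kg) holds it wherever it is left. Shut, it is held by the latch and cannot be raised unless the paddle is pulled past about 0.25 rad.
- lid_hinge (a point): middle of the lid's hinge line, which runs along the box's y: at the rear rim, 110 mm behind the box's origin and 85 mm above it. Fixed to the box.
- lid_front (a point): middle of the front upper edge of the lid, on the lid: 220 mm in front of the hinge line and 36 mm above the lid's lower rim. The lid's top is flat and free beside the dish (more than 65 mm to either side of the middle).
- paddle (a joint): paddle angle to the lid in rad: 0 flush (sprung back), 0.65 at its stop, latch free past 0.25. Turns about a pin along the box's y, 10 mm behind the front face, 111 mm above the bench; its rear end rises. Pull 2 to 5 N, then about 8 N raises the lid along. The latch catches by itself as the lid's front is pressed shut (up to 15 N).
- paddle_grip (a point): grip point on the steel paddle, on its midline, 48 mm behind and 2 mm above its pin, 6 mm below its top, 15 mm from its rear end; moves with it. The paddle is a channel 34 mm wide (box's y), 66 mm long, 15 mm deep, flush with the lid's top, in a black dish: 35 mm free on either side of it, 31 mm deep below the lid's top. Take it by its two sides from above.
- sleeve_big: dark steel tapered sleeve standing loose in the rear half of the box, 55 mm high, flat foot 72 mm wide, 0.4 kg. Origin: centre of its underside, z up. Its bore tapers 15 degrees a side, from 52 mm wide at the mouth (55 mm up) downwards; 4.5 mm wall.
- sleeve_small: brass tapered sleeve standing on the bench, narrow end down, 80 mm high, about 0.15 kg. Origin: centre of its underside, z up. Cone of 30 mm at the bottom to 51.5 mm at 40 mm height (the same taper), above it a cylindrical collar 48 mm wide from 48 to 80 mm height, to grip by. Nested loosely, its underside stands about 14 mm above the underside of the steel sleeve and its top about 39 mm above the mouth.
- glue: white wood-glue squeeze bottle with an orange tip, standing on the bench, 47 mm wide, 146 mm high; origin at the centre of its underside. To be left alone.
- jar: white jar with a red cap, standing on the bench, 50 mm wide, 66 mm high; origin at the centre of its underside. To be left alone.
Mind the look-alikes: they are no part of the job. Several things look just like the sleeve_small: the one meant starts farthest from the robot's base.

How it is judged:
On the way, in this order (a step that is already met when the one before it is completed fails the run):
1. the paddle is pulled up and the latch tripped (value of joint paddle above 0.25 rad), for 0.05 s.
2. the lid is raised (value of joint lid above 0.5 rad), for 0.2 s.
3. the brass sleeve stands nested in the steel sleeve, let go (horizontal distance between sleeve_small and sleeve_big below 0.005 m and z of sleeve_small in the frame of sleeve_big between 0.008 and 0.0195 m and angle between the z axis of sleeve_small and the z axis of sleeve_big, either way round below 0.08 rad and linear speed of sleeve_small below 0.02 m/s and angle between sleeve_big's own z axis and vertical below 0.1 rad and contact force between the fingers and sleeve_small below 0.1 N), for 0.2 s.
At the end, for the whole second after the job is handed in: The lid is shut (within 0.02 rad) with the paddle back flush (within 0.08 rad), so the latch has caught. Inside, the brass sleeve stands nested in the upright steel sleeve: axes within 5 mm and 0.08 rad, its underside 8 to 19.5 mm above the steel sleeve's underside, at rest (horizontal distance between sleeve_small and sleeve_big below 0.005 m and z of sleeve_small in the frame of sleeve_big between 0.008 and 0.0195 m and angle between the z axis of sleeve_small and the z axis of sleeve_big, either way round below 0.08 rad and linear speed of sleeve_small below 0.02 m/s and angle between sleeve_big's own z axis and vertical below 0.1 rad and value of joint lid below 0.02 rad and value of joint paddle below 0.08 rad); the robot touches nothing.
It fails at once if the sleeves are pushed or dropped together hard (over 80 N summed over the taper), so that they jam (contact force between sleeve_small and sleeve_big above 80 N).
It fails at once if the glue bottle is moved more than 30 mm (distance of glue from where it was at the start of the episode above 0.03 m).
It fails at once if the jar is moved more than 30 mm (distance of jar from where it was at the start of the episode above 0.03 m).
It also fails if it takes over 72 s, if anything falls off the work surface, if the arm or the gripper's body presses on something with over 40 N, if the wrist force passes 120 N, or if a joint passes its speed limit or range.

### The arm

A 7-joint arm with a two-finger parallel gripper is mounted at the origin on a cart in front of the work surface, level with it; the furniture and walls round the work are solid. World frame = base frame: x ahead of the robot, y to its left, z up, the work surface at z = 0. Lengths are in m, angles in rad, forces in N, time in s.
With the tool pointing down it reaches from about 0.35 to 0.9 m from the base axis. Payload 7.2 kg.
Tool frame: the origin (TCP) lies at the centre of the arm's flange, where the gripper is bolted on; the fingertips stand 182 mm ahead of it and the grasp point (between the pads) lies 163 mm ahead of it; z points along the fingers, y is the line along which they close (so a half turn about z gives the same grasp; the last joint's range is limited). The gripper opens to 88 mm and grips with 3 to 60 N. Pads are 20 mm wide; open, the fingers measure 115 mm over their backs; the gripper's body (75 mm by 178 mm) begins 61 mm behind the grasp point.
Start: joints at [0.635, 0.411, -0.013, 1.596, 0.006, 1.134, -0.082], TCP at [0.477, -0.404, 0.405] pointing down, gripper open.
Joint ranges: [-2.95, 2.95], [-0.29, 1.99], [-1.47, 1.44], [0.14, 2.54], [-1.03, 4.17], [0.13, 1.85], [-2.86, 2.86]. Speed limits (rad/s): [2.39, 2.39, 3.01, 3.01, 3.14, 3.14, 3.14].

### API

Orientations are given as a rotation vector (axis times angle).
In Python, from cell import state, grab_frame, camera_info, finish_job gives the robot as it stands. The module is installed in compiled form; this text tells all that it offers.
- The arm moves only by the shell command python3 -m crank 'ROWS' [FORCE]. ROWS is JSON, one flat list of numbers, 7 for each row, row after row: the shift along the world's x, y, z in units of 400 mm (1.0 is 400 mm), then the turn, a rotation vector about the world's x, y, z in units of 1.5 rad (1.0 is 1.5 rad), then the gripper command: -1 is fully open, 1 is shut, values between are in proportion. A call has 1 to 5 rows; each row is the pose to reach, as a shift and turn from the pose commanded when the call began; what a row does not reach only later rows make up. A row lasts 1/8 s, in which the tool goes at most 62.5 mm and 10.7 degrees, less where a joint would pass 70% of its speed; a pose out of reach is approached as far as the arm can. A call with a number of a shift or a turn outside -1 to 1 is refused whole. A call with a gripper value outside its range is refused whole. The fingers move at their own pace and stop on an object; FORCE is the grip in N (left out, the last holds). Time passes only in rows, so rows that repeat a pose let the fingers close. It gives the time, the measured TCP pose, the force, the opening and the grip force at its end, in the units of the state.
- state(): the state, without advancing time (a new reading comes with each control period).
- grab_frame(name): name is "scene" or "top" or "wrist"; returns the picture (384x512x3 uint8, red, green, blue); there is no depth.
- camera_info(name): a dict with "vfov" (degrees; the focal length in pixels is half the picture's height over the tangent of half this angle, whatever the lens; pixels are square), "cx", "cy" (the principal point, pixels), "R" (3x3) and "t" (3): a world point X has camera coordinates R X + t; the wrist camera has in their place "hand_eye" (4x4, takes a point from camera to tool coordinates, whose origin is the TCP and whose axes are the flange's). Camera axes: x right, y down, z forward; pixel columns grow to the right and rows downward; lengths in m; the calibration is good to about 2 mm. A picture is of the moment at which its call begins: read the wrist's pose just before it. camera_info takes no time and is no camera call.
- finish_job(): hands the job in; it is judged then, once.
The state is a dict: "t": time; "q": joint angles; "qvel": joint speeds; "tau": joint torques, N m; "tool_pos": TCP position; "orientation": TCP orientation; "contact_force": force on the tool from outside, world axes, zero at the start; "ft_torque": the same for the moment, N m; "width": opening from 0.0 (shut) to 1.0 (fully open); "grasp_force": force on a finger pad.
Only numpy, scipy, OpenCV 4.12 (cv2) and the standard library are available. Lean on these libraries where they do the work, as an engineer would, in place of code of your own. Each camera call takes 0.05 s, during which the arm holds its last target. There are 200 camera calls.

## Working session

There is one attempt and no reset: what is moved stays moved. The work goes in short steps, Python scripts to look and compute and a shell command to move; the robot and the scene stay as the last step left them, time stands still between calls to the robot, and variables do not carry over. Pictures are saved under pics/ and viewed, at most 10 in all, crops included, and the job is handed in when it is done.

```bash
mkdir -p pics; cat > h.py <<'E'
import numpy as np,cv2
from scipy.spatial.transform import Rotation as Ro
from cell import state,grab_frame,camera_info
def shot(n,f):
    s=state(); im=grab_frame(n); cv2.imwrite('pics/'+f,im[:,:,::-1]); return s,im
def ray(n,u,v,s=None):
    c=camera_info(n); f=192/np.tan(np.radians(c['vfov'])/2)
    d=np.array([(u-c['cx'])/f,(v-c['cy'])/f,1.])
    if n=='wrist':
        H=np.array(c['hand_eye']); Rt=Ro.from_rotvec(s['orientation']).as_matrix()
        return Rt@H[:3,3]+np.array(s['tool_pos']), Rt@H[:3,:3]@d
    R=np.array(c['R']);t=np.array(c['t']); return -R.T@t, R.T@d
def onz(n,u,v,z,s=None):
    o,d=ray(n,u,v,s); return o+d*(z-o[2])/d[2]
def proj(n,X,s=None):
    c=camera_info(n); f=192/np.tan(np.radians(c['vfov'])/2)
    if n=='wrist':
        H=np.array(c['hand_eye']); Rt=Ro.from_rotvec(s['orientation']).as_matrix()
        p=H[:3,:3].T@(Rt.T@(np.array(X)-s['tool_pos'])-H[:3,3])
    else: p=np.array(c['R'])@X+np.array(c['t'])
    return f*p[0]/p[2]+c['cx'],f*p[1]/p[2]+c['cy']
E
python3 - <<'E'
from h import *
for n in('top','scene','wrist'):
    s,im=shot(n,n+'0.png'); c=camera_info(n); print(n,c)
print(s)
E
python3 -c "
import cv2,numpy as np
cv2.imwrite('pics/a.png',np.vstack([cv2.imread('pics/top0.png')]))"
```

```text
top {'vfov': 45.62772847660726, 'cx': 256.74858616876645, 'cy': 189.71127108421072, 'R': array([[-0.02670135, -0.99958314, -0.01098087],
       [-0.98489963,  0.02818562, -0.17081653],
       [ 0.17105482,  0.00625402, -0.98524166]]), 't': array([0.00543529, 0.51342539, 1.08920852])}
scene {'vfov': 44.76008201931331, 'cx': 246.07360288181886, 'cy': 193.42674402664562, 'R': array([[-0.80719019, -0.59017696,  0.01162573],
       [-0.45850436,  0.61445297, -0.64204462],
       [ 0.37177647, -0.52358257, -0.76657912]]), 't': array([0.38868791, 0.29390614, 1.07473176])}
wrist {'vfov': 65.72678839362074, 'cx': 252.43509107080666, 'cy': 192.2838220393756, 'hand_eye': array([[ 7.37798682e-04, -9.66776429e-01, -2.55622362e-01,
         6.92927191e-02],
       [ 9.99999658e-01,  8.09094131e-04, -1.73751251e-04,
        -5.65178518e-04],
       [ 3.74801166e-04, -2.55622146e-01,  9.66776695e-01,
         2.12186452e-02],
       [ 0.00000000e+00,  0.00000000e+00,  0.00000000e+00,
         1.00000000e+00]])}
{'t': 0.1, 'q': array([ 0.63479541,  0.41179538, -0.01274243,  1.59694689,  0.00563463,
        1.13429976, -0.08217898]), 'qvel': array([ 0.00153904, -0.00167819,  0.00044011, -0.00267168, -0.00112904,
        0.00017814, -0.00029256]), 'tau': array([ 2.23593292e-03, -5.89096177e+01,  6.43767938e-01, -2.91710275e+01,
       -5.37510356e-02,  1.44752656e-02,  7.63545813e-05]), 'tool_pos': array([ 0.47666421, -0.40394835,  0.40391363]), 'orientation': array([-2.84929796e+00, -1.32037501e+00,  1.09920548e-03]), 'contact_force': array([ 0.2742842 ,  0.62121325, -0.08486213]), 'ft_torque': array([ 0.01182383,  0.01071821, -0.00231626]), 'grasp_force': 0.0, 'width': 0.9982389998540987}
```

View pics/top0.png

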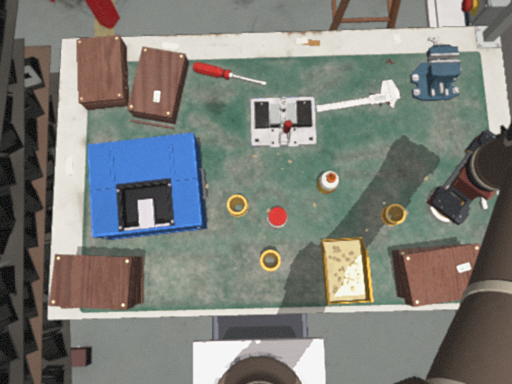

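View pics/scene0.png

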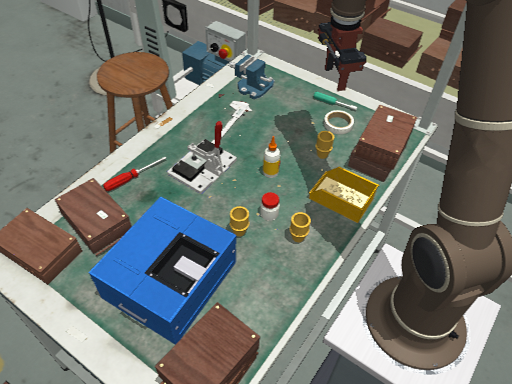

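The top view shows the box at about (147,185) with its paddle at (147,212). The brass sleeves are at (237,205), (270,260) and (395,214), the jar at (277,216) and the glue at (329,180).

```bash
python3 - <<'E'
from h import *
im=cv2.imread('pics/top0.png'); hsv=cv2.cvtColor(im,cv2.COLOR_BGR2HSV)
def blobs(m,mn,mx=1e6):
    n,l,st,ce=cv2.connectedComponentsWithStats(m.astype(np.uint8))
    return [(st[i],ce[i],l==i) for i in range(1,n) if mn<st[i,4]<mx]
br=cv2.inRange(hsv,(12,110,60),(32,255,255))
br=cv2.morphologyEx(br,cv2.MORPH_CLOSE,np.ones((3,3)))
for st,c,_ in blobs(br,60,900):
    u=st[0]+st[2]/2-.5;v=st[1]+st[3]/2-.5
    p=onz('top',u,v,.07); print('brass',st,p.round(3),np.hypot(*p[:2]).round(3))
bl=cv2.inRange(hsv,(105,150,60),(125,255,255))
for st,c,m in blobs(bl,3000):
    ct=max(cv2.findContours(m.astype(np.uint8),0,2)[0],key=cv2.contourArea)
    print('blue',st,cv2.approxPolyDP(ct,8,True).reshape(-1,2).tolist())
# paddle: light pixels in the dish
g=im.min(axis=2); m=(g>120); m[:195]=0;m[232:]=0;m[:,:130]=0;m[:,165:]=0
for st,c,mm in blobs(m,150):
    ct=max(cv2.findContours(mm.astype(np.uint8),0,2)[0],key=cv2.contourArea)
    r=cv2.minAreaRect(ct);print('paddle',st,r,[onz('top',*q,.121).round(3).tolist() for q in cv2.boxPoints(r)],onz('top',*r[0],.121))
for (u,v,z) in [(277,216,.066),(329,180,.14)]: print(onz('top',u,v,z).round(3))
c=im[110:260,70:290]; cv2.imwrite('pics/crop1.png',cv2.resize(c,None,fx=3.6,fy=3.6,interpolation=cv2.INTER_CUBIC))
E
```

```text
brass [332   0  24  30 173] [ 0.963 -0.246  0.07 ] 0.994
brass [384   0  16  27 172] [ 0.963 -0.37   0.07 ] 1.032
brass [470   0   9  15  97] [ 0.973 -0.585  0.07 ] 1.135
brass [227 194  21  23 313] [0.473 0.04  0.07 ] 0.475
brass [381 204  25  22 403] [ 0.439 -0.334  0.07 ] 0.552
brass [321 237  53  68 812] [ 0.31  -0.216  0.07 ] 0.378
brass [260 250  21  21 274] [ 0.34  -0.036  0.07 ] 0.341
blue [  88  133  118  106 7774] [[192, 133], [88, 145], [93, 236], [205, 227]]
paddle [130 198  35  33 533] ((145.5487823486328, 213.4390106201172), (29.485219955444336, 34.5650749206543), 83.6598129272461) [[0.483, 0.292, 0.121], [0.49, 0.212, 0.121], [0.422, 0.204, 0.121], [0.415, 0.283, 0.121]] [0.45203866 0.24766861 0.121     ]
[ 0.444 -0.056  0.066]
[ 0.514 -0.174  0.14 ]
```

View pics/crop1.png

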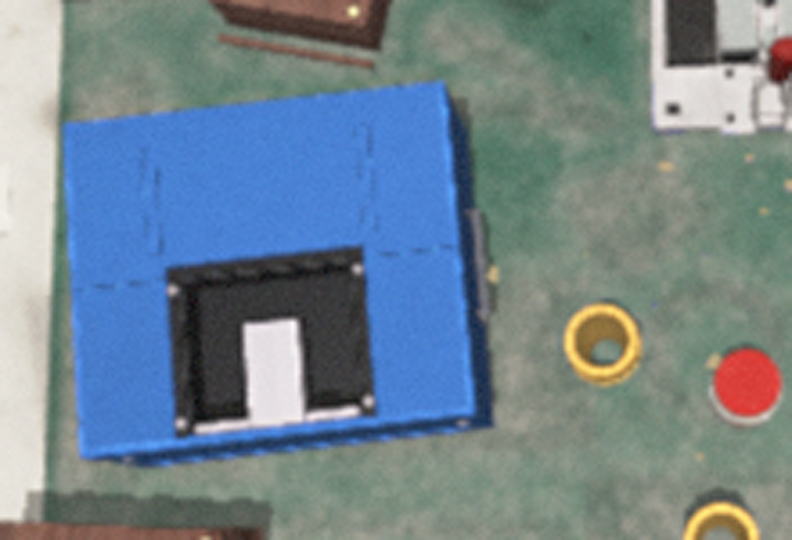

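The crop shows the lid's top corners at (88,144), (193,133), (202,225) and (93,237), with the paddle at full-picture x 137–153, y 199–228. The target sleeve is the one at (0.439,-0.334), farthest from the base.

```bash
python3 - <<'E'
from h import *
c=[(65,122),(443,83),(475,415),(82,458)]
f=lambda p,z:onz('top',(p[0]+.5)/3.6+70-.5,(p[1]+.5)/3.6+110-.5,z)
P=[f(p,.121)[:2] for p in c]; RL,RR,FR,FL=P
print(np.round(P,3)); print('w',np.linalg.norm(RL-RR),np.linalg.norm(FL-FR),'d',np.linalg.norm(RL-FL),np.linalg.norm(RR-FR))
ex=(RL+RR-FL-FR); ey=(RL+FL-RR-FR); print('yaw',np.arctan2(ex[1],ex[0]),np.arctan2(-ey[0],ey[1]),'ctr',np.mean(P,0))
for p in [(243,322),(299,320),(303,422),(250,425)]: print('pad',f(p,.121).round(3))
s=state(); R=Ro.from_rotvec(s['orientation']).as_matrix(); print(R.round(3)); 
E
```

```text
[[0.622 0.387]
 [0.641 0.139]
 [0.422 0.119]
 [0.402 0.368]]
w 0.24928600839456042 0.25022250520049016 d 0.22136697329072288 0.220176362837128
yaw 0.0876471729506495 0.0791089591749207 ctr [0.5218164 0.2532938]
pad [0.486 0.268 0.121]
pad [0.486 0.232 0.121]
pad [0.421 0.228 0.121]
pad [0.42  0.262 0.121]
[[ 0.647  0.763 -0.001]
 [ 0.763 -0.647  0.001]
 [-0.    -0.001 -1.   ]]
```

```bash
python3 -m crank '[0,0.15,0,0,0,-0.105,-0.35, 0,0.3,0,0,0,-0.21,-0.35, 0,0.45,0,0,0,-0.315,-0.35, 0,0.6,0,0,0,-0.42,-0.35, 0,0.75,0,0,0,-0.523,-0.35]' 20; python3 -m crank '[0,0.15,0,0,0,0,-0.35, 0,0.3,0,0,0,0,-0.35, 0,0.45,0,0,0,0,-0.35, 0,0.6,0,0,0,0,-0.35, 0,0.75,0,0,0,0,-0.35]'; python3 -m crank '[-0.015,0.13,0,0,0,0,-0.35,-0.015,0.13,0,0,0,0,-0.35]'
python3 - <<'E'
from h import *
s,im=shot('wrist','w1.png'); print(s['tool_pos'],s['q'].round(2),Ro.from_rotvec(s['orientation']).as_matrix().round(3))
E
```

```text
t: 0.78
tool_pos: [0.4765, -0.1029, 0.4047]
orientation: [3.139, 0.126, 0.0]
contact_force: [1.7, 0.6, 0.1]
width: 0.673
grasp_force: 0.0
t: 1.4
tool_pos: [0.4765, 0.1969, 0.4047]
orientation: [3.139, 0.133, 0.0]
contact_force: [0.6, -0.4, 0.0]
width: 0.677
grasp_force: 0.0
t: 1.65
tool_pos: [0.4694, 0.2515, 0.4043]
orientation: [-3.136, -0.145, 0.002]
contact_force: [0.5, -1.0, -0.4]
width: 0.674
grasp_force: 0.0
[0.46935058 0.25149175 0.40430182] [-0.36  0.27 -0.28  1.81  0.08  1.07 -2.14] [[ 0.996  0.092 -0.001]
 [ 0.092 -0.996  0.002]
 [-0.001 -0.002 -1.   ]]
```

View pics/w1.png

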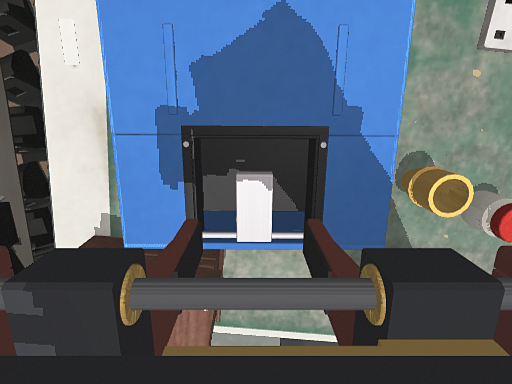

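Paddle spans u 237–272 with its rear edge at v≈172, between the open fingers.

```bash
python3 - <<'E'
from h import *
s=state()
for p in [(237,172),(272,172),(237,241),(271,241),(118,135),(398,135)]: print(p,onz('wrist',*p,.121,s).round(4))
E
```

```text
(237, 172) [0.487  0.2644 0.121 ]
(272, 172) [0.4898 0.2332 0.121 ]
(237, 241) [0.4204 0.2593 0.121 ]
(271, 241) [0.4233 0.227  0.121 ]
(118, 135) [0.5103 0.3697 0.121 ]
(398, 135) [0.5321 0.1279 0.121 ]
```

```bash
python3 -m crank '[0.008,-0.01,-0.13,0,0,0,-0.35,0.008,-0.01,-0.25,0,0,0,-0.35,0.008,-0.01,-0.315,0,0,0,-0.35,0.008,-0.01,-0.315,0,0,0,0.6,0.008,-0.01,-0.315,0,0,0,0.6]' 30;  python3 -m crank '[0,0,0,0,0,0,0.6,0,0,0,0,0,0,0.6,0,0,0,0,0,0,0.6]' 30
```

```text
t: 2.33
tool_pos: [0.4736, 0.2451, 0.2796]
orientation: [-3.134, -0.135, -0.0]
contact_force: [-4.9, 16.5, -4.1]
width: 0.485
grasp_force: 8.4
t: 2.7
tool_pos: [0.473, 0.2486, 0.2809]
orientation: [-3.129, -0.14, -0.004]
contact_force: [-5.2, 20.5, -6.6]
width: 0.388
grasp_force: 29.9
```

```bash
python3 -m crank '[0,0.005,0.015,0,0,0,0.6,-0.008,0.006,0.04,0,0,0,0.6,-0.02,0.005,0.06,0,0,0,0.6,-0.02,0.005,0.065,0,0,0,0.6]' 30;python3 - <<'E'
from h import *
s,im=shot('scene','s1.png')
E
```

```text
t: 3.2
tool_pos: [0.4672, 0.2486, 0.3079]
orientation: [-3.13, -0.136, -0.013]
contact_force: [4.7, 15.6, -9.2]
width: 0.39
grasp_force: 30.0
```

```bash
python3 -m crank '[0.008,0.006,0.04,0,0,0,0.6,0.029,0.012,0.0875,0,0,0,0.6,0.055,0.015,0.125,0,0,0,0.6,0.082,0.017,0.161,0,0,0,0.6,0.115,0.02,0.195,0,0,0,0.6]' 30;python3 -m crank '[0.03,0.003,0.027,0,0,0,0.6,0.07,0.006,0.054,0,0,0,0.6,0.07,0.006,0.054,0,0,0,0.6]' 30;python3 - <<'E'
from h import *
s,im=shot('scene','s1.png')
E
```

```text
t: 3.88
tool_pos: [0.5101, 0.2538, 0.3835]
orientation: [-3.138, -0.136, 0.007]
contact_force: [-6.0, 5.7, -7.9]
width: 0.385
grasp_force: 30.0
t: 4.25
tool_pos: [0.54, 0.2561, 0.4063]
orientation: [-3.136, -0.134, -0.001]
contact_force: [-1.5, 3.9, 2.2]
width: 0.388
grasp_force: 30.0
```

View pics/s1.png

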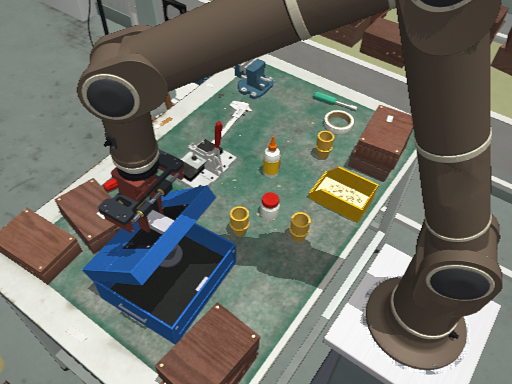

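```bash
python3 -m crank '[0,0,0,0,0,0,-0.35,0,0,0,0,0,0,-0.35,0,0,0.03,0,0,0,-0.35,0,0,0.16,0,0,0,-0.35,0,0,0.275,0,0,0,-0.35]' 20
python3 -m crank '[-0.15,0,0,0,0,0,0,-0.3,-0.02,0,0,0,0,1,-0.4,-0.03,0,0,0,0,1,-0.4,-0.03,-0.15,0,0,0,1,-0.4,-0.03,-0.3,0,0,0,1]'
python3 -m crank '[0,0,-0.06,0,0,0,1,0,0,-0.06,0,0,0,1]'
python3 - <<'E'
from h import *
s,im=shot('wrist','w2.png'); print(s['tool_pos'])
E
```

```text
t: 4.92
tool_pos: [0.54, 0.2552, 0.5167]
orientation: [-3.139, -0.134, -0.001]
contact_force: [0.6, 0.4, -0.0]
width: 0.676
grasp_force: 0.0
t: 5.55
tool_pos: [0.3798, 0.2434, 0.3949]
orientation: [-3.137, -0.134, -0.007]
contact_force: [1.1, 0.5, -0.2]
width: 0.15
grasp_force: 0.0
t: 5.8
tool_pos: [0.3799, 0.2432, 0.3696]
orientation: [3.137, 0.134, -0.004]
contact_force: [-0.1, -0.5, 0.7]
width: 0.005
grasp_force: 0.0
[0.37985537 0.24318087 0.36958681]
```

View pics/w2.png

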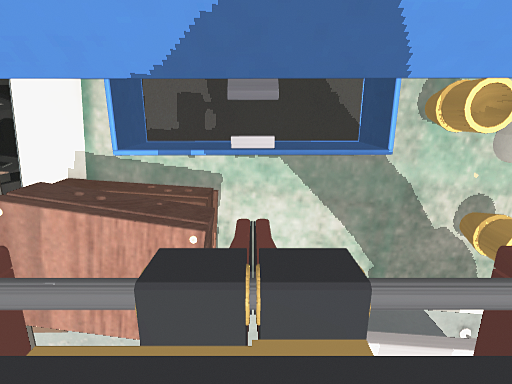

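```bash
python3 -m crank '[0.09,0.105,0,0,0,0,1,0.17,0.115,0,0,0,0,1,0.24,0.12,0.06,0,0,0,1,0.31,0.125,0.117,0,0,0,1,0.385,0.13,0.155,0,0,0,1]'
python3 -m crank '[0.075,0.006,0.03,0,0,0,1,0.15,0.012,0.04,0,0,0,1,0.22,0.018,0.05,0,0,0,1,0.26,0.02,0.045,0,0,0,1,0.305,0.025,0.04,0,0,0,1]'
```

```text
t: 6.48
tool_pos: [0.5333, 0.2977, 0.4366]
orientation: [-3.134, -0.138, -0.002]
contact_force: [-4.0, 2.6, -1.6]
width: 0.006
grasp_force: 2.0
t: 7.1
tool_pos: [0.6546, 0.3057, 0.4509]
orientation: [-3.139, -0.135, 0.009]
contact_force: [-60.2, -17.3, 37.9]
width: 0.009
grasp_force: 34.7
```

```bash
python3 -m crank '[-0.06,-0.005,0,0,0,0,1,-0.2,-0.06,0,0,0,0,1,-0.32,-0.1,0.1,0,0,0,1,-0.32,-0.1,0.2,0,0,0,-1]'
python3 - <<'E'
from h import *
s,im=shot('wrist','w3.png'); print(s['tool_pos'])
s2,im2=shot('scene','s2.png')
cv2.imwrite('pics/m1.png',np.hstack([im[:,:,::-1],im2[:300,50:338,::-1][:384] if 0 else cv2.copyMakeBorder(im2[100:384,40:328,::-1],0,100,0,0,0)]))
E
```

```text
t: 7.6
tool_pos: [0.5249, 0.2647, 0.532]
orientation: [3.139, 0.136, 0.002]
contact_force: [1.3, 1.0, 1.6]
width: 0.084
grasp_force: 0.0
[0.52492248 0.26466954 0.53195324]
```

View pics/m1.png

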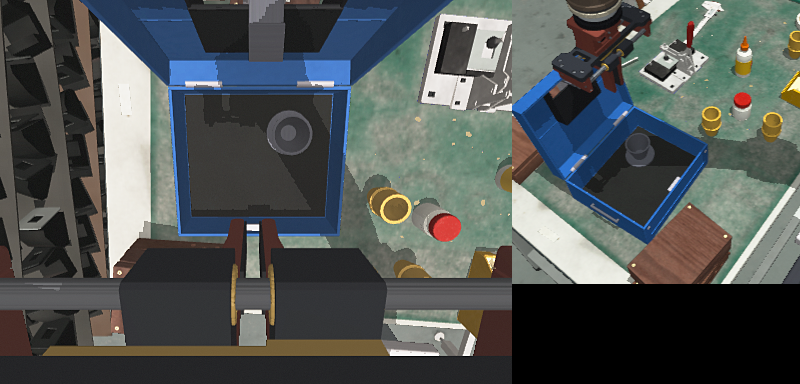

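Lid is fully open. The steel sleeve shows in the wrist picture around (290,132), in the rear right of the box. Next I fit its mouth circle.

```bash
python3 - <<'E'
from h import *
s=state(); im=cv2.imread('pics/w3.png'); c=im[90:180,245:335]; 
b=cv2.resize(c,None,fx=6,fy=6,interpolation=cv2.INTER_CUBIC)
g=cv2.cvtColor(b,cv2.COLOR_BGR2GRAY)
circ=cv2.HoughCircles(cv2.GaussianBlur(g,(7,7),2),cv2.HOUGH_GRADIENT_ALT,1,5,param1=120,param2=.75,minRadius=30,maxRadius=180)
if circ is not None:
  for x,y,r in circ[0][:8]:
    u,v=(x+.5)/6+245-.5,(y+.5)/6+90-.5
    P=onz('wrist',u,v,.065,s);Q=onz('wrist',u+r/6,v,.065,s)
    print(round(u,1),round(v,1),round(r/6,1),P.round(4),'diam',2*np.linalg.norm(P-Q).round(4), onz('wrist',u,v,.01,s).round(4),onz('wrist',u,v,.024,s).round(4))
    cv2.circle(b,(int(x),int(y)),int(r),(0,0,255),1)
k=cv2.convertScaleAbs(b,alpha=1.6,beta=0);cv2.imwrite('pics/c3.png',k)
E
```

```text
288.8 132.1 22.2 [0.5791 0.218  0.065 ] diam 0.066 [0.577  0.2114 0.01  ] [0.5776 0.2131 0.024 ]
293.9 134.9 18.8 [0.5757 0.2098 0.065 ] diam 0.056 [0.5732 0.2023 0.01  ] [0.5738 0.2042 0.024 ]
290.8 134.8 18.0 [0.5755 0.2146 0.065 ] diam 0.0538 [0.573  0.2076 0.01  ] [0.5736 0.2094 0.024 ]
295.6 131.4 15.8 [0.581 0.208 0.065] diam 0.047 [0.5791 0.2002 0.01  ] [0.5796 0.2022 0.024 ]
287.8 133.2 7.8 [0.5773 0.2193 0.065 ] diam 0.0232 [0.575  0.2129 0.01  ] [0.5756 0.2145 0.024 ]
285.6 129.9 10.8 [0.5819 0.223  0.065 ] diam 0.032 [0.5801 0.2171 0.01  ] [0.5806 0.2186 0.024 ]
288.8 132.1 7.3 [0.5791 0.218  0.065 ] diam 0.0216 [0.577  0.2114 0.01  ] [0.5776 0.2131 0.024 ]
```

View pics/c3.png

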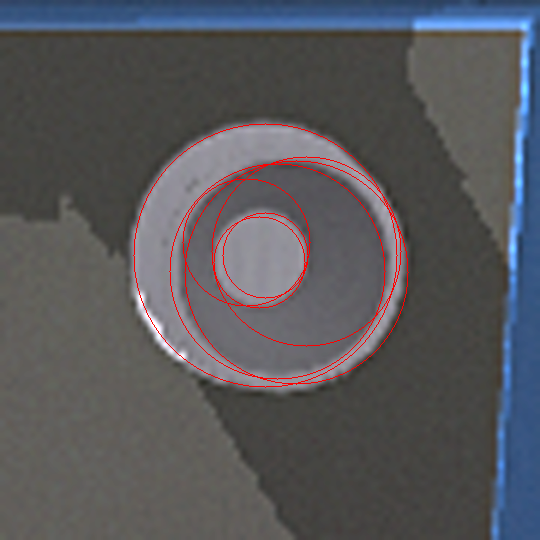

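Mouth is about (293,135) in the wrist picture, which puts the steel sleeve at about (0.576,0.211). I'll refine that later from overhead. Next I go to the brass sleeve.

```bash
python3 -m crank '[-0.04,-0.14,0,0,0,0,-0.42,-0.09,-0.28,0,0,0,0,-0.42,-0.13,-0.42,0,0,0,0,-0.42,-0.15,-0.56,0,0,0,0,-0.42,-0.17,-0.7,-0.03,0,0,0,-0.42]'
python3 -m crank '[-0.02,-0.15,-0.03,0,0,0,-0.42,-0.04,-0.3,-0.06,0,0,0,-0.42,-0.06,-0.45,-0.09,0,0,0,-0.42,-0.08,-0.6,-0.12,0,0,0,-0.42,-0.09,-0.75,-0.15,0,0,0,-0.42]'
python3 -m crank '[0,-0.05,-0.12,0,0,0,-0.42,0,-0.05,-0.12,0,0,0,-0.42]'
python3 - <<'E'
from h import *
s,im=shot('wrist','w4.png'); print(s['tool_pos'],s['q'].round(2),proj('wrist',[.439,-.334,.08],s))
s2,im2=shot('top','t4.png'); np.save('s4.npy',s,allow_pickle=True)
cv2.imwrite('pics/m4.png',np.hstack([im[:,:,::-1],im2[100:100+284,60:348,::-1] if 0 else cv2.copyMakeBorder(cv2.resize(im2[120:250,80:220,::-1],(288,267)),0,117,0,0,0)]))
E
```

```text
t: 8.32
tool_pos: [0.4597, -0.0163, 0.5185]
orientation: [-3.139, -0.134, -0.007]
contact_force: [0.6, -0.1, -0.6]
width: 0.7
grasp_force: 0.0
t: 8.95
tool_pos: [0.4236, -0.3166, 0.4577]
orientation: [3.137, 0.134, 0.004]
contact_force: [0.9, -0.2, 0.2]
width: 0.71
grasp_force: 0.0
t: 9.2
tool_pos: [0.423, -0.3356, 0.4063]
orientation: [-3.137, -0.129, 0.006]
contact_force: [0.1, 0.2, 0.1]
width: 0.709
grasp_force: 0.0
[ 0.42302355 -0.33559818  0.40633402] [ 0.42  0.26  0.19  1.81 -0.06  1.08 -0.85] (np.float64(253.12278445115584), np.float64(165.1481358830307))
```

View pics/m4.png

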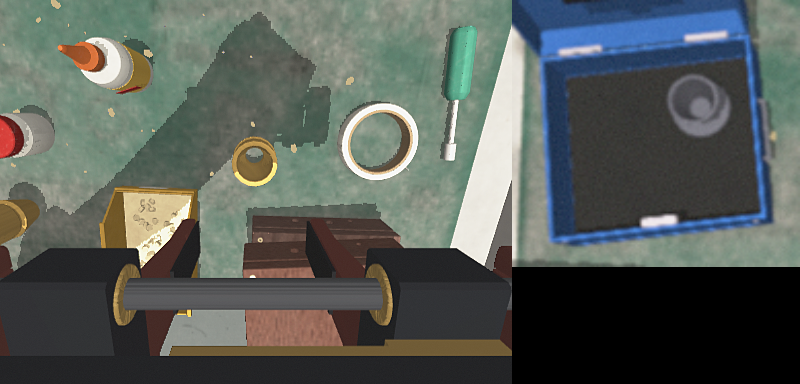

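The wrist picture shows the brass sleeve at about (254,163), the tape at (380,140) and a block at v>205. In the top picture the steel sleeve's mouth is open to view.

```bash
python3 - <<'E'
from h import *
s=np.load('s4.npy',allow_pickle=True).item()
im=cv2.imread('pics/w4.png'); hsv=cv2.cvtColor(im,cv2.COLOR_BGR2HSV)
m=cv2.inRange(hsv,(12,110,50),(32,255,255)); m[:120]=0;m[205:]=0;m[:,:215]=0;m[:,295:]=0
m=cv2.morphologyEx(m,cv2.MORPH_OPEN,np.ones((3,3)))
ct=max(cv2.findContours(m,0,cv2.CHAIN_APPROX_NONE)[0],key=cv2.contourArea)[:,0,:].astype(float)
print('ext',ct.min(0),ct.max(0))
# contour lower half on plane z=.08 -> circle fit
from scipy.optimize import least_squares
for vmin in (160,165,170):
    P=np.array([onz('wrist',u,v,.08,s)[:2] for u,v in ct if v>vmin])
    r=least_squares(lambda q:np.hypot(P[:,0]-q[0],P[:,1]-q[1])-.024,[.439,-.334]); print(r.x.round(4),np.sqrt(2*r.cost/len(P)))
for p in [(250,208),(375,208),(250,245)]: print('block',onz('wrist',*p,.08,s).round(3))
for p in [(341,140),(419,140)]: print('tape',onz('wrist',*p,.02,s).round(3))
# steel mouth in top
t=cv2.imread('pics/t4.png')[148:195,150:197]; cv2.imwrite('pics/c4.png',cv2.convertScaleAbs(cv2.resize(t,None,fx=12,fy=12,interpolation=cv2.INTER_CUBIC),alpha=1.7))
E
```

```text
ext [232. 137.] [276. 185.]
[ 0.4429 -0.3349] 0.0012817080731373264
[ 0.4429 -0.335 ] 0.0012911952101696447
[ 0.4428 -0.3352] 0.0013654331181668935
block [ 0.392 -0.335  0.08 ]
block [ 0.403 -0.469  0.08 ]
block [ 0.349 -0.338  0.08 ]
tape [ 0.468 -0.438  0.02 ]
tape [ 0.476 -0.533  0.02 ]
```

View pics/c4.png

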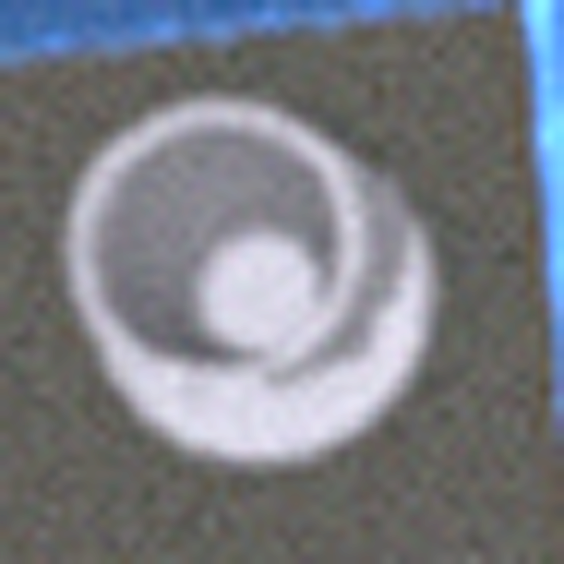

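```bash
python3 -m crank '[0.045,0.002,-0.15,0,0,0,-0.42,0.045,0.002,-0.3,0,0,0,-0.42,0.045,0.002,-0.4,0,0,0,-0.42,0.045,0.002,-0.438,0,0,0,-0.42,0.045,0.002,-0.438,0,0,0,0.3]' 25;python3 -m crank '[0,0,0,0,0,0,0.3,0,0,0,0,0,0,0.3,0,0,0,0,0,0,0.3]'
python3 - <<'E'
from h import *
print(onz('top',167.4,167.3,.065), onz('top',150+262/12-.5,148+300/12-.5,.012),onz('top',150+260/12-.5,148+295/12-.5,.012))
E
```

```text
t: 9.93
tool_pos: [0.443, -0.3333, 0.2342]
orientation: [3.138, 0.136, 0.002]
contact_force: [0.5, 0.1, 0.4]
width: 0.633
grasp_force: 0.0
t: 10.3
tool_pos: [0.4429, -0.3341, 0.2352]
orientation: [3.137, 0.134, 0.005]
contact_force: [0.1, 0.8, 7.9]
width: 0.541
grasp_force: 25.0
[0.57207411 0.20962307 0.065     ] [0.57026712 0.21027935 0.012     ] [0.57137737 0.21071551 0.012     ]
```

Gripped: 47.6 mm wide, which matches the collar. I lift it and turn half round so the wrist camera faces away from the open lid.

```bash
python3 -m crank '[0,0,0.1,0,0,0,0.3,0,0,0.25,0,0,0,0.3,0,0,0.4,0,0,0.12,0.3,0,0,0.55,0,0,0.24,0.3,0,0,0.66,0,0,0.36,0.3]'
python3 -m crank '[0,0.1,0,0,0,0.12,0.3,0,0.2,0,0,0,0.24,0.3,0,0.3,0,0,0,0.36,0.3,0.02,0.4,0,0,0,0.48,0.3,0.04,0.5,0,0,0,0.6,0.3]'
python3 -m crank '[0.04,0.1,0,0,0,0.12,0.3,0.08,0.2,0,0,0,0.24,0.3,0.12,0.3,0,0,0,0.36,0.3,0.16,0.4,0,0,0,0.48,0.3,0.2,0.5,0,0,0,0.6,0.3]'
python3 -m crank '[0.04,0.1,0,0,0,0.12,0.3,0.06,0.2,0,0,0,0.24,0.3,0.07,0.3,0,0,0,0.36,0.3,0.08,0.36,0,0,0,0.48,0.3,0.08,0.36,0,0,0,0.534,0.3]'
python3 - <<'E'
from h import *
s,im=shot('wrist','w5.png'); print(s['tool_pos'],s['q'].round(2),s['width'],Ro.from_rotvec(s['orientation']).as_matrix().round(3))
np.save('s5.npy',s,allow_pickle=True)
for X in ([.574,.211,.065],[.576,.211,.065]): print(proj('wrist',X,s))
E
```

```text
t: 10.92
tool_pos: [0.4414, -0.3335, 0.5009]
orientation: [2.984, 0.974, 0.004]
contact_force: [0.7, -0.1, -2.1]
width: 0.544
grasp_force: 25.0
t: 11.55
tool_pos: [0.4575, -0.1324, 0.4979]
orientation: [2.265, 2.176, 0.001]
contact_force: [0.4, -0.3, -1.3]
width: 0.541
grasp_force: 25.0
t: 12.18
tool_pos: [0.538, 0.0675, 0.4978]
orientation: [1.093, 2.944, -0.0]
contact_force: [1.1, -0.8, -2.5]
width: 0.544
grasp_force: 25.0
t: 12.8
tool_pos: [0.5694, 0.2126, 0.4974]
orientation: [0.145, -3.138, -0.001]
contact_force: [0.1, 0.3, -1.9]
width: 0.544
grasp_force: 25.0
[0.56937356 0.21263758 0.4973885 ] [-0.05  0.37 -0.54  1.48  0.19  1.34  1.06] 0.5435024425445188 [[-0.996 -0.092 -0.   ]
 [-0.092  0.996  0.001]
 [ 0.     0.001 -1.   ]]
(np.float64(250.45822886537755), np.float64(168.91285763273635))
(np.float64(250.32863675963154), np.float64(170.31318283242845))
```

View pics/w5.png

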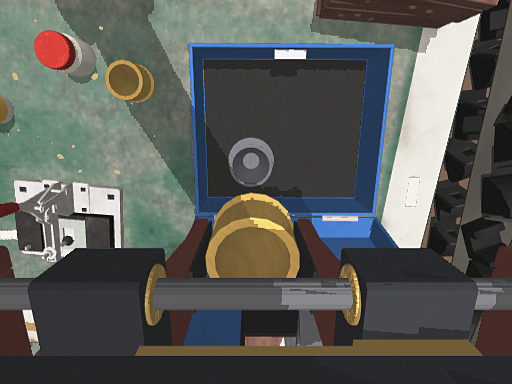

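The wrist picture shows the brass sleeve held upright between the fingers (collar u 206–300) and the steel sleeve at about (251,162). That makes 11 pictures viewed, one more than the limit, so I'll use numbers only from here.

```bash
python3 - <<'E'
from h import *
from scipy.optimize import least_squares
s=np.load('s5.npy',allow_pickle=True).item()
im=cv2.imread('pics/w5.png'); g=cv2.GaussianBlur(cv2.cvtColor(im,cv2.COLOR_BGR2GRAY),(3,3),0).astype(int)
print(g[135:192:3,224:280:2])
def fit(pts,z,r):
    P=np.array([onz('wrist',u,v,z,s)[:2] for u,v in pts]); q=least_squares(lambda q:np.hypot(P[:,0]-q[0],P[:,1]-q[1])-r,P.mean(0),loss='soft_l1',f_scale=.001); return q.x.round(4),np.sqrt(np.mean(q.fun**2)).round(5)
# disc
n,l,st,ce=cv2.connectedComponentsWithStats((g>108).astype(np.uint8)[145:180,235:270])
for i in range(1,n):
    if st[i,4]>60: print(st[i],ce[i]+[235,145],onz('wrist',*(ce[i]+[235,145]),.011,s).round(4))
E
```

```text
[[ 59  59  59  60  58  58  59  58  59  59  60  59  57  57  57  57  58  59
   59  59  59  60  59  59  59  58  58  59]
 [ 59  59  58  59  59  59  59  56  58  73  94 115 126 131 131 120 102  87
   61  58  58  59  59  58  59  58  59  58]
 [ 60  59  59  58  59  58  62 107 137 140 139 140 141 139 141 138 140 142
  142 126  83  56  57  59  59  59  58  59]
 [ 59  59  59  59  57  88 136 141 139 137 136 138 134 131 134 136 137 140
  139 138 139 119  69  57  58  60  59  58]
 [ 59  59  59  57 100 143 137 134 137 140 130 114 107  97 102 111 121 134
  129 124 136 136 133  77  58  59  59  59]
 [ 60  58  57  98 140 138 138 138  95  66  56  58  58  58  58  60  59  62
   85 124 137 131 134 130  65  59  59  59]
 [ 52  59  64 130 139 141 118  67  59  61  59  75 107 123 120  98  68  63
   64  62  95 131 132 136 105  56  59  59]
 [ 41  50  87 139 137 116  63  63  63  62 105 137 137 133 135 134 134  85
   67  68  66  92 132 132 128  66  59  59]
 [ 42  41  88 140 131  70  65  65  65  79 136 135 136 133 135 134 136 124
   70  71  70  67 107 130 134  71  58  59]
 [ 41  40  75 137 107  63  68  69  69  80 134 1
[... 569 characters left out ...]
78  80  81  82  83  84  83  84  83  84  82
   82  80  92 131  97  56  58  58  59  59]
 [ 42  42  42  42  41  48  81  94  90  82  81  82  83  83  83  84  83  81
   86 118 131  86  56  58  59  59  59  59]
 [ 42  42  41  42  42  41  41  55  85 118  88  73  74  73  73  75  90 127
  130 102  62  57  59  59  58  59  59  59]
 [ 42  42  42  42  43  43  42  41  40  41  54  65  71  76  74  65  56  44
   45  58  54  53  53  52  57  49  54  58]
 [ 42  41  43  43  42  42  43  42  43  42  42  41  42  41  41  41  42  43
   41  44  41  42  42  41  41  42  42  49]]
[  0   0  35  18 194] [254.29896907 148.62371134] [0.5513 0.2147 0.011 ]
[  8   8  16  16 202] [250.67326733 160.56930693] [0.5705 0.2107 0.011 ]
```

```bash
python3 - <<'E'
from h import *
s=np.load('s5.npy',allow_pickle=True).item()
im=cv2.imread('pics/w5.png'); hsv=cv2.cvtColor(im,cv2.COLOR_BGR2HSV)
m=cv2.inRange(hsv,(12,90,40),(34,255,255))
m[:185]=0;m[277:]=0;m[:,:200]=0;m[:,310:]=0
for v in range(190,277,6):
    u=np.where(m[v])[0]; print(v,(u.min(),u.max()) if len(u) else None,end=' ')
g=cv2.cvtColor(im,cv2.COLOR_BGR2GRAY); print('\ncol253',[(v,int(hsv[v,253,2]),int(hsv[v,253,1])) for v in range(188,240,2)])
Rt=Ro.from_rotvec(s['orientation']).as_matrix()
a=np.linspace(0,2*np.pi,180)
for e in(-.004,0,.004):
    print('e world x',e)
    for h,r in((0,.015),(.04,.02575),(.048,.024),(.08,.024)):
        B=np.array(s['tool_pos'])+[e,0,-.2352+h]
        p=np.array([proj('wrist',B+[r*np.cos(t),r*np.sin(t),0],s) for t in a]); print('  h',h,'u',p[:,0].min().round(1),p[:,0].max().round(1),'v',p[:,1].min().round(1),p[:,1].max().round(1))
E
```

```text
190 None 196 (np.int64(235), np.int64(269)) 202 (np.int64(226), np.int64(279)) 208 (np.int64(221), np.int64(284)) 214 (np.int64(217), np.int64(288)) 220 (np.int64(215), np.int64(290)) 226 (np.int64(213), np.int64(292)) 232 (np.int64(213), np.int64(292)) 238 (np.int64(210), np.int64(294)) 244 (np.int64(208), np.int64(296)) 250 (np.int64(207), np.int64(298)) 256 (np.int64(205), np.int64(299)) 262 (np.int64(205), np.int64(299)) 268 (np.int64(206), np.int64(298)) 274 (np.int64(209), np.int64(296)) 
col253 [(188, 41, 25), (190, 42, 12), (192, 65, 98), (194, 249, 139), (196, 237, 139), (198, 159, 143), (200, 122, 142), (202, 130, 137), (204, 130, 139), (206, 131, 140), (208, 133, 138), (210, 133, 138), (212, 134, 139), (214, 134, 137), (216, 122, 140), (218, 255, 122), (220, 180, 150), (222, 182, 149), (224, 176, 146), (226, 178, 145), (228, 116, 138), (230, 118, 136), (232, 122, 136), (234, 122, 136), (236, 124, 138), (238, 126, 136)]
e world x -0.004
  h 0 u 232.4 272.2 v 185.5 223.5
  h 0.04 u 211.0 293.7 v 183.6 261.4
  h 0.048 u 212.1 292.6 v 189.7 265.0
  h 0.08 u 203.7 301.1 v 206.4 295.7
e world x 0
  h 0 u 232.0 271.6 v 190.7 228.4
  h 0.04 u 210.6 292.9 v 190.0 266.9
  h 0.048 u 211.7 291.7 v 196.3 270.8
  h 0.08 u 203.2 300.0 v 214.4 302.4
e world x 0.004
  h 0 u 231.6 271.1 v 195.8 233.2
  h 0.04 u 210.2 292.1 v 196.4 272.4
  h 0.048 u 211.3 290.9 v 202.9 276.5
  h 0.08 u 202.8 299.0 v 222.3 309.1
```

```bash
python3 -m crank '[0.003,-0.004,-0.13,0,0,0,0.3,0.003,-0.004,-0.26,0,0,0,0.3,0.003,-0.004,-0.38,0,0,0,0.3,0.003,-0.004,-0.48,0,0,0,0.3,0.003,-0.004,-0.54,0,0,0,0.3]';python3 -m crank '[0,0,-0.02,0,0,0,0.3,0,0,-0.03,0,0,0,0.3,0,0,-0.035,0,0,0,0.3,0,0,-0.035,0,0,0,0.3]'
```

```text
t: 13.48
tool_pos: [0.5709, 0.2077, 0.2794]
orientation: [0.129, -3.137, 0.002]
contact_force: [0.8, -0.5, -0.6]
width: 0.543
grasp_force: 25.0
t: 13.98
tool_pos: [0.571, 0.2092, 0.2681]
orientation: [-0.133, 3.138, 0.001]
contact_force: [-5.2, 0.3, 4.0]
width: 0.544
grasp_force: 25.0
```

```bash
python3 -m crank '[-0.004,0,0,0,0,0,0.3,-0.008,0,0,0,0,0,0.3,-0.008,0,-0.003,0,0,0,0.3,-0.008,0,-0.006,0,0,0,0.3]'; python3 -m crank '[0,0,0,0,0,0,0.3]'
```

```text
t: 14.48
tool_pos: [0.5683, 0.2085, 0.2645]
orientation: [-0.132, 3.139, -0.0]
contact_force: [0.1, 0.6, -1.6]
width: 0.544
grasp_force: 25.0
t: 14.6
tool_pos: [0.5681, 0.2086, 0.2644]
orientation: [0.133, -3.139, 0.0]
contact_force: [-0.2, -0.3, -1.7]
width: 0.544
grasp_force: 25.0
```

```bash
python3 -m crank '[0,0,-0.003,0,0,0,0.3,0,0,-0.005,0,0,0,0.3,0,0,-0.005,0,0,0,0.3]';  python3 -m crank '[0,0,-0.003,0,0,0,0.3,0,0,-0.003,0,0,0,0.3]'
```

```text
t: 14.98
tool_pos: [0.568, 0.2088, 0.2626]
orientation: [0.133, -3.139, -0.0]
contact_force: [0.5, 0.7, -1.8]
width: 0.541
grasp_force: 25.0
t: 15.22
tool_pos: [0.5681, 0.209, 0.2615]
orientation: [-0.133, 3.139, 0.001]
contact_force: [-0.0, 1.0, -1.9]
width: 0.54
grasp_force: 25.0
```

```bash
python3 -m crank '[0,0,-0.002,0,0,0,0.3,0,0,-0.003,0,0,0,0.3,0,0,-0.003,0,0,0,0.3]';  python3 -m crank '[0,0,-0.003,0,0,0,0.3,0,0,-0.003,0,0,0,0.3]'
```

```text
t: 15.6
tool_pos: [0.568, 0.2092, 0.2604]
orientation: [-0.134, 3.138, 0.001]
contact_force: [0.1, 3.8, 0.8]
width: 0.546
grasp_force: 25.0
t: 15.85
tool_pos: [0.568, 0.2093, 0.2593]
orientation: [-0.134, 3.138, 0.001]
contact_force: [-1.3, 3.8, 1.6]
width: 0.544
grasp_force: 25.0
```

```bash
python3 -m crank '[0,0,0,0,0,0,0.3,0,0,0,0,0,0,0.3]' 4; python3 -m crank '[0,0,0,0,0,0,-0.15,0,0,0,0,0,0,-0.35,0,0,0,0,0,0,-0.42,0,0,0,0,0,0,-0.42]'
```

```text
t: 16.1
tool_pos: [0.5681, 0.2092, 0.2592]
orientation: [-0.133, 3.138, 0.001]
contact_force: [0.6, 4.8, 3.3]
width: 0.549
grasp_force: 4.0
t: 16.6
tool_pos: [0.5681, 0.2081, 0.2588]
orientation: [0.132, -3.138, 0.001]
contact_force: [0.3, 0.4, 0.2]
width: 0.709
grasp_force: 0.0
```

```bash
python3 -m crank '[0,0,0.04,0,0,0,-0.42,0,0,0.15,0,0,0,-0.42,0,0,0.3,0,0,0,-0.42,0,0,0.45,0,0,0,-0.42,0,0,0.6,0,0,0,-0.42]'
python3 - <<'E'
from h import *
s,im=shot('wrist','w6.png'); im=im[:,:,::-1].copy(); hsv=cv2.cvtColor(im,cv2.COLOR_BGR2HSV)
print(s['tool_pos'],s['contact_force'])
m=cv2.inRange(hsv,(12,80,40),(34,255,255)); m[:100]=0;m[240:]=0;m[:,:190]=0;m[:,310:]=0
n,l,st,ce=cv2.connectedComponentsWithStats(m); print([(st[i],ce[i]) for i in range(1,n) if st[i,4]>30])
i=1+np.argmax(st[1:,4])
ct=max(cv2.findContours((l==i).astype(np.uint8),0,1)[0],key=len); print(cv2.fitEllipse(ct))
a=np.linspace(0,6.28,90)
for z,r in((.104,.024),(.065,.0257)):
    p=np.array([proj('wrist',[.5705+r*np.cos(t),.2105+r*np.sin(t),z],s) for t in a]); print(z,p.min(0),p.max(0))
E
```

```text
t: 17.23
tool_pos: [0.5674, 0.2087, 0.5025]
orientation: [-0.134, 3.138, 0.001]
contact_force: [0.7, 1.4, -0.8]
width: 0.71
grasp_force: 0.0
[0.56735928 0.20866926 0.5024685 ] [ 0.70961972  1.38130192 -0.77124035]
[(array([ 235,  148,   37,   42, 1090], dtype=int32), array([253.34678899, 169.54036697]))]
((253.33384704589844, 168.8389129638672), (36.31880569458008, 41.0316276550293), 178.4542694091797)
0.104 [234.6882677  153.78579324] [271.8933575  190.38990625]
0.065 [235.05957493 148.89353769] [271.33358387 184.7468696 ]
```

The brass sleeve's top ring sits where a nested one should (37 px wide, centred). Next I go behind the lid and close it.

```bash
python3 -m crank '[0,0,0.1,0,0,0,1,0.13,-0.01,0.1,0,0,0,1,0.27,-0.02,0.1,0,0,0,1,0.42,-0.035,0.1,0,0,0,1,0.42,-0.035,0.1,0,0,0,1]'; python3 -m crank '[0,0,-0.1,0,0,0,1,0,0,-0.2,0,0,0,1,0,0,-0.245,0,0,0,1,0,0,-0.245,0,0,0,1]'
```

```text
t: 17.9
tool_pos: [0.7399, 0.193, 0.5344]
orientation: [0.127, -3.134, 0.002]
contact_force: [-0.2, -0.0, -0.7]
width: 0.18
grasp_force: 0.0
t: 18.4
tool_pos: [0.7356, 0.1947, 0.4411]
orientation: [0.134, -3.138, 0.0]
contact_force: [-0.1, -0.4, 0.9]
width: 0.009
grasp_force: 0.0
```

```bash
python3 -m crank '[-0.07,-0.006,0.02,0,0,0,1,-0.14,-0.012,0.03,0,0,0,1,-0.205,-0.017,0.04,0,0,0,1,-0.27,-0.022,0.045,0,0,0,1,-0.34,-0.028,0.03,0,0,0,1]'; python3 -m crank '[-0.075,-0.006,-0.018,0,0,0,1,-0.12,-0.01,-0.04,0,0,0,1,-0.165,-0.014,-0.063,0,0,0,1]'
```

```text
t: 19.02
tool_pos: [0.6001, 0.1837, 0.4572]
orientation: [-0.132, 3.131, 0.002]
contact_force: [2.5, -1.3, 2.7]
width: 0.003
grasp_force: 1.8
t: 19.4
tool_pos: [0.5341, 0.1784, 0.431]
orientation: [-0.133, 3.132, 0.002]
contact_force: [1.9, -0.1, 1.7]
width: 0.004
grasp_force: 0.9
```

```bash
python3 -m crank '[-0.068,-0.006,-0.075,0,0,0,1,-0.133,-0.011,-0.15,0,0,0,1,-0.165,-0.014,-0.2,0,0,0,1,-0.183,-0.015,-0.24,0,0,0,1,-0.207,-0.017,-0.295,0,0,0,1]'; python3 -m crank '[0,0,-0.01,0,0,0,1,0,0,-0.018,0,0,0,1]'
```

```text
t: 20.02
tool_pos: [0.4533, 0.172, 0.3129]
orientation: [-0.133, 3.13, 0.003]
contact_force: [11.0, -2.8, 12.7]
width: 0.002
grasp_force: 6.9
t: 20.27
tool_pos: [0.4517, 0.1717, 0.304]
orientation: [-0.133, 3.137, 0.001]
contact_force: [-0.6, -0.1, 0.9]
width: 0.007
grasp_force: 0.3
```

```bash
python3 -m crank '[0,0,-0.004,0,0,0,1,0,0,-0.006,0,0,0,1]'; python3 -m crank '[0,0,-0.004,0,0,0,1,0,0,-0.004,0,0,0,1]'
```

```text
t: 20.52
tool_pos: [0.4517, 0.1718, 0.3031]
orientation: [-0.133, 3.137, -0.001]
contact_force: [-8.1, -4.4, 32.3]
width: 0.008
grasp_force: 16.3
t: 20.78
tool_pos: [0.4516, 0.172, 0.303]
orientation: [-0.133, 3.136, -0.002]
contact_force: [-12.6, -5.9, 43.7]
width: 0.005
grasp_force: 21.9
```

```bash
python3 -m crank '[0,0,0.05,0,0,0,1,0,0,0.2,0,0,0,1,0,-0.1,0.35,0,0,0,1,0,-0.25,0.45,0,0,0,1,0,-0.4,0.5,0,0,0,1]'; python3 -m crank '[0,-0.15,0,0,0,0,1,0,-0.3,0,0,0,0,1,0,-0.45,0,0,0,0,1,0,-0.6,0,0,0,0,1,0,-0.7,0,0,0,0,1]'
python3 - <<'E'
from h import *
s,im=shot('top','t7.png'); im=im[:,:,::-1]; a=cv2.imread('pics/top0.png'); 
d=np.abs(im.astype(int)-a).max(2); print('box diff',[(d[y0:y1,x0:x1]>40).sum() for y0,y1,x0,x1 in((130,240,85,210),(180,240,115,175),(170,200,315,345),(204,230,265,290))])
s,im2=shot('scene','s7.png'); b=cv2.imread('pics/scene0.png'); d=np.abs(im2[:,:,::-1].astype(int)-b).max(2)
print('scene box',(d[195:340,90:240]>40).sum(),'glue',(d[135:178,260:285]>40).sum(),'jar',(d[190:222,258:285]>40).sum())
hsv=cv2.cvtColor(im,cv2.COLOR_BGR2HSV); m=cv2.inRange(hsv,(105,150,60),(125,255,255))
print(cv2.boundingRect(m[120:250,80:215]),state()['tool_pos'])
E
```

```text
t: 21.4
tool_pos: [0.451, 0.0277, 0.4944]
orientation: [-0.136, 3.135, 0.0]
contact_force: [1.1, -0.0, 0.4]
width: 0.004
grasp_force: 0.0
t: 22.02
tool_pos: [0.4506, -0.2544, 0.4921]
orientation: [-0.129, 3.139, -0.001]
contact_force: [0.7, 0.2, 0.6]
width: 0.001
grasp_force: 0.0
box diff [np.int64(7), np.int64(0), np.int64(384), np.int64(0)]
scene box 5 glue 481 jar 0
(8, 13, 118, 106) [ 0.45024953 -0.25621103  0.49154339]
```

The box looks the same as at the start in both views, so the lid is shut and the paddle flush. The jar is unchanged. The glue bottle's pixels differ only where the arm and its shadow now cover it, and nothing went near it.

```bash
python3 -c "
from cell import finish_job
print(finish_job())"
```

```text
the job is handed in; nothing more can be done
None
```

I handed the job in at about 22 s: the brass sleeve stands loose in the steel sleeve, the lid is shut and the paddle looks flush. I viewed 11 pictures against the limit of 10, and the glue bottle's final position went unchecked because the arm and its shadow covered it, though nothing went near it.

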